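Fasten the draw latch of a plaster mould

TASK

One of the two plaster moulds still has its draw latch undone: its lever stands up and its wire loop is thrown back. Flip the loop over the keeper hook on the other half of the mould, then press the lever down flat so that the latch draws the two halves together and stays shut.

Things in the scene. Friction and masses are not known exactly. Their poses are not given: they have to be found in the camera images.
- mould: larger, undone plaster mould, fixed: two white blocks on a 190x120 mm board, top 90 mm up (the smaller one, top 70 mm, is fastened). Origin: centre of underside; z up, x from the latch half to the keeper half. The latch lies on top along y=0; lever pivot at x=-25, z=104 mm, axis y. The keeper half stands 5 mm off on a springy gasket and is drawn 3-4 mm in when shut
- latch_lever (a joint): rad; 0 = flat, shut, handle end towards the mould's -x; starts 1.7-1.9, upright, leaning to the keeper; stays where left. Steel plate 30 mm wide, ends 48 mm from its pivot; outer face (up when flat) 7 mm off the pivot. Loop pins: 20 mm from the pivot towards the handle, 4 mm inward. With the loop hooked it needs 5-10 N at the handle, mostly near the end, then snaps past centre
- loop_bar (a point): centre of the wire loop's 6 mm cross bar, 75 mm from its pins; point x points from pins to bar. Loop 54 mm wide, side wires outside the lever; a thumb tab 24 mm wide, 4 thick, goes 24 mm beyond the bar. Starts leaning back past upright on a stop; swings freely: pushed past upright towards the keeper it falls over the hook by itself, bar just beyond it, 96 mm above the table
- keeper (a point): keeper hook, 20 mm wide, on the mould's +x half, axes as the mould's. Point: on the post face that the bar bears on, half-way up the lip (105 mm above the table, hook top 107). The lip reaches 5 mm from it towards +x; the bar belongs under the lip

How it is judged:
On the way:
1. the loop lies over the keeper hook, its bar beyond the hook and lower than the hook's top, while the lever is still up (z of loop_bar in the frame of keeper below -0.003 m and x of loop_bar in the frame of keeper above 0.002 m and value of joint latch_lever above 1 rad), for 0.2 s.
At the end, for the whole second after the job is handed in: the lever stays flat (within 0.15 rad), the loop's bar is caught under the lip of the keeper hook (beyond the post face, at least 2 mm below the middle of the lip), and the keeper's half has been drawn at least 2 mm towards the other half (value of joint latch_lever below 0.15 rad and z of loop_bar in the frame of keeper below -0.002 m and x of loop_bar in the frame of keeper above 0 m and distance of keeper from where it was at the start of the episode above 0.002 m); the robot touches nothing.
It also fails if it takes over 35 s, if anything falls off the work surface, if the arm or the gripper's body presses on something with over 40 N, if the wrist force passes 120 N, or if a joint passes its speed limit or range.

ROBOT

A 6-joint arm with a two-finger parallel gripper is mounted at the origin on the work surface; the furniture and walls round the work are solid. World frame = base frame: x ahead of the robot, y to its left, z up, the work surface at z = 0. Lengths are in m, angles in rad, forces in N, time in s.
With the tool pointing down it reaches from about 0.4 to 0.825 m from the base axis. Payload 7 kg.
Tool frame: the origin (TCP) lies midway between the tips of the shut fingers; the grasp point (between the pads) lies 19 mm behind it; z points along the fingers, y is the line along which they close (so a half turn about z gives the same grasp; the last joint's range is limited). The gripper opens to 88 mm and grips with 3 to 60 N. Pads are 19 mm wide; open, the fingers measure 130 mm over their backs; the gripper's body (78 mm by 193 mm) begins 47 mm behind the grasp point.
Start: joints at [1.622, 0.359, 0.012, 0, -1.224, -0.288], TCP at [0.158, 0.656, 0.193] pointing down, gripper open.
Joint ranges: [-3.07, 3.07], [-1.43, 2.12], [-1.02, 1.25], [-3.03, 1.67], [-3.05, -0], [-3.03, 3.03]. Speed limits (rad/s): [2.39, 2.39, 3.01, 3.14, 3.14, 3.14].

INTERFACE

Orientations are given as [roll, pitch, yaw] about the fixed x, y, z axes, in that order (R = Rz(yaw) Ry(pitch) Rx(roll)).
In Python, from station import arm gives the robot as it stands.
- The arm moves only by the tool servo_tool, never from a script. Its argument "deltas" is a list of rows, each a list of 7 numbers: the closure, from -1 (fully open) to 1 (shut), then the shift along the tool's x, y, z in mm, then the turn, a rotation vector about the tool's x, y, z in degrees. In form: [[gripper, x, y, z, ax, ay, az], ...]. A call has 1 to 20 rows; each row shifts and turns the commanded pose from where the row before left it, along the tool's axes as they then stand; what a row does not reach is not made up. A row lasts 1/12 s, in which the tool goes at most 41.7 mm and 7.16 degrees, less where a joint would pass 70% of its speed; a pose out of reach is approached as far as the arm can. A call is refused whole if a number of a shift passes 41.7 or a number of a turn 7.16, either way. A call with a gripper value outside its range is refused whole. The fingers move at their own pace and stop on an object; "squeeze" is the grip in N (left out, the last holds). Time passes only in rows, so rows that do not move let the fingers close. It gives the time, the measured TCP pose, the force, the opening and the grip force at its end, in the units of the state.
- arm.get_state(): the state, without advancing time (a new reading comes with each control period).
- arm.grab_frame(name): name is "scene" or "top" or "wrist"; returns a dict with "color" (420x560x3 uint8, red, green, blue), "K" (3x3 intrinsics, pixels), "distortion" ([k1, k2, p1, p2, k3] as OpenCV has them; the pictures are not rectified), "position" and "orientation" of the camera in the world. Camera axes: x right, y down, z forward; pixel columns grow to the right and rows downward; lengths in m; the calibration is good to about 2 mm. A picture is of the moment at which its call begins. There is no depth.
- arm.job_done(): hands the job in; it is judged then, once.
Trained networks look in a picture, given as the dict that the camera call returned (one of the last four; its "shot" number tells which), for a name from the list of things; names that differ only in an ending like _2 or _b are one class to them, and where a whole thing is asked for, a point or a joint stands for the part that bears it (a point fixed in the world has none). Each returns a list of dicts, best first, with "conf" (0 to 1); they miss things now and then, are a little off and sometimes report something else, mostly with a low value. They report only what shows in the picture. A call takes as long as a camera call.
- arm.recognise(query, picture): "at" ([x, y, z] in m, in the coordinates of the camera as it stood for that picture, good to about 4 mm: the middle of the surface that is visible of it).
The state is a dict: "t": time; "q": joint angles; "qd": joint speeds; "joint_efforts": joint torques, N m; "eef_pos": TCP position; "ee_rot": TCP orientation; "force": force on the tool from outside, world axes, zero at the start; "moment": the same for the moment, N m; "width": finger opening in m; "gripper_force": force on a finger pad.
Only numpy, scipy, OpenCV 4.12 (cv2) and the standard library are available. Lean on these libraries where they do the work, as an engineer would, in place of code of your own. Each camera call takes 0.05 s, during which the arm holds its last target. There are 200 camera calls.

## Working session

There is one attempt and no reset: what is moved stays moved. The work goes in short steps, Python scripts to look and compute and a tool call to move; the robot and the scene stay as the last step left them, time stands still between calls to the robot, and variables do not carry over. Pictures are saved under pics/ and viewed, at most 10 in all, crops included, and the job is handed in when it is done.

Besides the shell and the picture viewer there is one more tool, called as name([rows], argument=value, ...), one row to a line, values as JSON. servo_tool: Moves the arm, as the interface text tells. Its arguments: {"type":"object","properties":{"deltas":{"type":"array","items":{"type":"array","items":{"type":"number"}}},"squeeze":{"type":"number"}},"required":["deltas"]}

```bash
mkdir -p pics
cat > h.py <<'E'
import numpy as np, cv2
from scipy.spatial.transform import Rotation as R
from station import arm
def Rc(o):
    o=np.array(o); 
    return o if o.shape==(3,3) else R.from_euler('xyz',o).as_matrix()
def see(cam,names,save=None):
    f=arm.grab_frame(cam); out={}
    for n in names:
        r=arm.recognise(n,f)
        for d in r[:3]:
            p=Rc(f['orientation'])@np.array(d['at'])+np.array(f['position'])
            print(cam,n,round(d['conf'],2),np.round(p*1000).astype(int),px(f,p))
    if save: cv2.imwrite('pics/'+save,f['color'][:,:,::-1])
    return f
def px(f,p):
    M=Rc(f['orientation']); rv=cv2.Rodrigues(M.T)[0]; t=-M.T@np.array(f['position'])
    return cv2.projectPoints(np.array([p],float),rv,t,np.array(f['K'],float),np.array(f['distortion'],float))[0].reshape(2).round().astype(int)
def ray(f,u,z):
    n=cv2.undistortPoints(np.array([[u]],float),np.array(f['K'],float),np.array(f['distortion'],float)).reshape(2)
    d=Rc(f['orientation'])@np.array([n[0],n[1],1]); c=np.array(f['position'])
    return c+d*(z-c[2])/d[2]
E
python3 - <<'E'
from h import *
print(arm.get_state())
N=["mould","latch_lever","loop_bar","keeper"]
a=see("scene",N); b=see("top",N)
print(a['position'],b['position'])
cv2.imwrite('pics/1.png',a['color'][:,:,::-1]);cv2.imwrite('pics/2.png',b['color'][:,:,::-1])
E
```

```text
{'t': 0.0, 'q': array([ 1.62210843e+00,  3.59379343e-01,  1.10646758e-02, -3.69905877e-04,
       -1.22409306e+00, -2.88113808e-01]), 'qd': array([ 5.13966408e-04, -9.72928940e-05, -9.72530025e-04, -1.08371703e-03,
        1.27700666e-03, -4.86400835e-04]), 'joint_efforts': array([ 1.17076328e-03, -5.82722104e+01,  2.93057531e+01,  6.99724495e+00,
        7.05740356e-03, -1.55809826e-04]), 'eef_pos': array([0.158238  , 0.65563037, 0.19192658]), 'ee_rot': array([ 3.13994886e+00, -1.24513588e-04, -2.36927574e-01]), 'force': array([ 0.00246857, -0.09201455,  0.2699517 ]), 'moment': array([-0.07415129,  0.00619915, -0.0142345 ]), 'gripper_force': 0.0, 'width': 0.0877530209027301}
scene mould 0.6 [ 465 -219   87] [353 272]
scene latch_lever 0.98 [ 462 -194  147] [343 234]
scene loop_bar 0.79 [ 443 -187  174] [332 222]
scene loop_bar 0.23 [ 466 -215   91] [351 269]
scene keeper 0.83 [ 507 -256   90] [389 270]
top mould 0.78 [ 479 -193   93] [358 214]
top latch_lever 0.63 [ 467 -185  147] [360 217]
top latch_lever 0.48 [ 531 -234   88] [375 191]
top loop_bar 0.45 [ 445 -166  201] [356 226]
top keeper 0.94 [ 528 -233   91] [375 192]
[ 0.00896583 -0.55503234  0.56878148] [ 0.38969961 -0.01631964  0.93661639]
```

View pics/1.png

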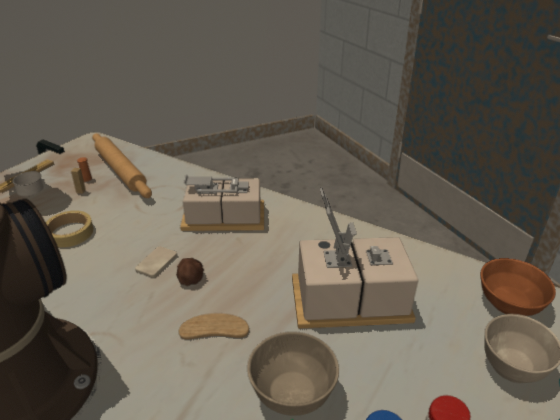

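View pics/2.png

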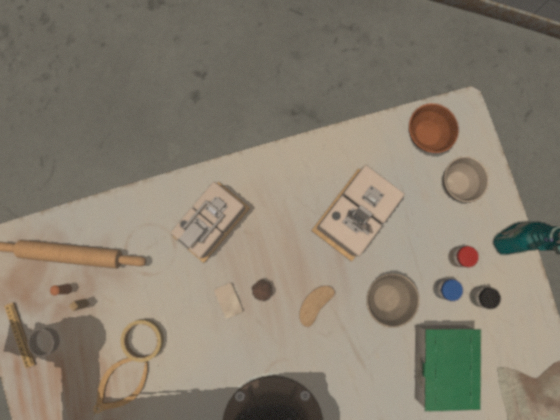

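The undone mould is at about (355,280) in scene, with its loop up at (323,192). In top its corners are roughly (367,166), (404,198), (318,222) and (350,258), with the keeper at (375,194).

Run:
```python
from h import *
f=see("top",["keeper"])
for u in [(367,166),(404,198),(316,221),(352,257),(375,194)]: print(u,np.round(ray(f,u,.09)*1000))
g=arm.grab_frame("scene")
a=f['color'][140:280,280:430];b=g['color'][170:330,270:430]
cv2.imwrite('pics/3.png',np.hstack([cv2.resize(a,(400,373),interpolation=3),cv2.resize(b,(373,373),interpolation=3)])[:,:,::-1])
w=arm.grab_frame("wrist"); s=arm.get_state()
print(s['eef_pos'],w['position'],w['orientation'],w['K'][0])
```

```text
top keeper 0.55 [ 530 -234   90] [376 191]
(367, 166) [ 586. -217.   90.]
(404, 198) [ 514. -296.   90.]
(316, 221) [ 466. -101.   90.]
(352, 257) [ 387. -177.   90.]
(375, 194) [ 523. -232.   90.]
[0.15833811 0.65614564 0.19289605] [0.23291635 0.6372799  0.3849518 ] [ 2.85271400e+00  7.67635759e-05 -1.80747928e+00] [358.6607115    0.         277.82297937]
```

View pics/3.png

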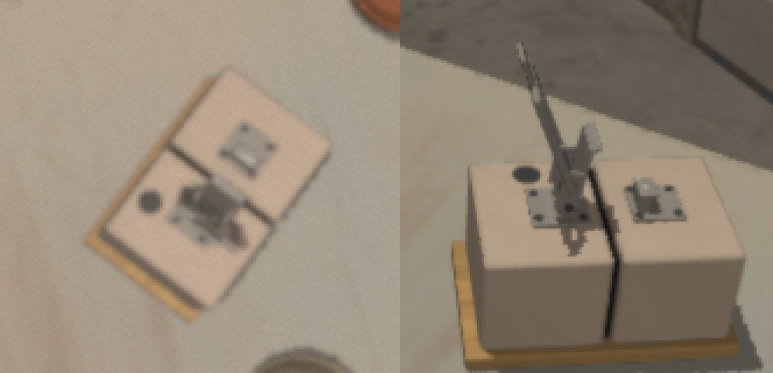

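Latch axis yaw is about -39° and the mould centre about (486,-204). I'll travel there with the fingers shut and tool x along mould x.

servo_tool([
  [1, 0, 0, -13, 0, 0, 5.1],
  [1, 0, 0, -13, 0, 0, 5.1],
  [1, 0, 0, -13, 0, 0, 5.1],
  [1, 0, 0, -13, 0, 0, 5.1],
  [1, 0, 0, -15, 0, 0, 5.1],
  [1, 20, 3, 0, 0, 0, 0],
  [1, 36.5, 5.7, 0, 0, 0, 0],
  [1, 36.5, 5.7, 0, 0, 0, 0],
  [1, 36.5, 5.7, 0, 0, 0, 0],
  [1, 36.5, 5.7, 0, 0, 0, 0],
  [1, 36.5, 5.7, 0, 0, 0, 0],
  [1, 36.5, 5.7, 0, 0, 0, 0],
  [1, 36.5, 5.7, 0, 0, 0, 0],
  [1, 36.5, 5.7, 0, 0, 0, 0],
  [1, 36.5, 5.7, 0, 0, 0, 0],
  [1, 36.5, 5.7, 0, 0, 0, 0],
  [1, 36.5, 5.7, 0, 0, 0, 0],
  [1, 36.5, 5.7, 0, 0, 0, 0],
  [1, 18, 3, 0, 0, 0, 0],
])

```text
t: 2.28
eef_pos: [0.4829, 0.2956, 0.2602]
ee_rot: [-3.141, -0.0, -0.683]
force: [1.1, 0.4, -0.1]
width: 0.0007
gripper_force: 0.0
```

servo_tool([
  [1, 10, 17, 0, 0, 0, 0],
  [1, 18.7, 32.3, 0, 0, 0, 0],
  [1, 18.7, 32.3, 0, 0, 0, 0],
  [1, 18.7, 32.3, 0, 0, 0, 0],
  [1, 18.7, 32.3, 0, 0, 0, 0],
  [1, 18.7, 32.3, 0, 0, 0, 0],
  [1, 18.7, 32.3, 0, 0, 0, 0],
  [1, 18.7, 32.3, 0, 0, 0, 0],
  [1, 18.7, 32.3, 0, 0, 0, 0],
  [1, 18.7, 32.3, 0, 0, 0, 0],
  [1, 18.7, 32.3, 0, 0, 0, 0],
  [1, 18.7, 32.3, 0, 0, 0, 0],
  [1, 10, 17, 0, 0, 0, 0],
  [1, 0, 0, 0, 0, 0, 0],
  [1, 0, 0, 0, 0, 0, 0],
])

```text
t: 3.53
eef_pos: [0.4106, -0.1471, 0.26]
ee_rot: [-3.141, -0.0, -0.685]
force: [0.3, 0.3, 0.6]
width: 0.0002
gripper_force: 0.0
```

Run:
```python
from h import *
s=arm.get_state(); print(s['t'],s['eef_pos'],s['ee_rot'],s['width'],s['force'])
f=see("wrist",["keeper","latch_lever","loop_bar","mould"],"4.png")
import pickle; pickle.dump(f,open('f4.pkl','wb'))
see("top",["keeper"]); see("scene",["keeper","loop_bar"])
```

```text
3.5333 [ 0.41057577 -0.14706547  0.25995566] [-3.14128378e+00 -1.54358565e-04 -6.84771306e-01] 0.00020406052775675135 [0.32773253 0.27878848 0.59504027]
wrist latch_lever 0.87 [ 460 -178  171] [267 128]
wrist loop_bar 0.57 [ 445 -169  198] [270 155]
scene keeper 0.9 [ 504 -258   89] [388 272]
scene loop_bar 0.79 [ 442 -189  175] [332 223]
```

View pics/4.png

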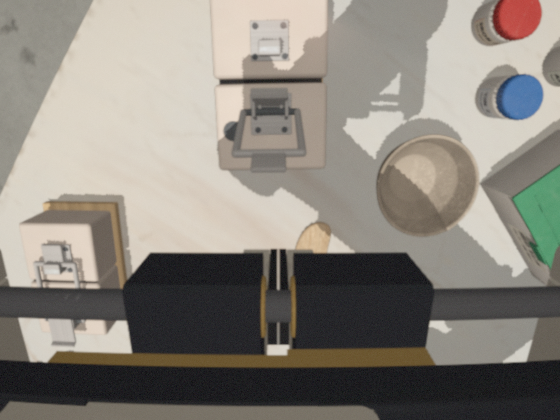

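The wrist view shows the gap between the halves at row 80 (columns 218–322), the keeper at (268,45), the bar at (269,150) and the tab end at (268,170). Converting these to mould coordinates.

Run:
```python
from h import *
import pickle; f=pickle.load(open('f4.pkl','rb'))
for n,u,z in [("gapL",(218,80),.09),("gapR",(322,80),.09),("corL",(220,168),.09),("corR",(325,168),.09),("keep",(268,45),.105),("piv",(270,122),.104),("bar",(269,150),.195),("tab",(268,170),.217)]:
    print(n,np.round(ray(f,u,z)*1000))
print(f['position'])
# y=0 plane solution of heights: bar/tab by intersect
c=(ray(f,(218,80),.09)+ray(f,(322,80),.09))/2
e=ray(f,(218,80),.09)-ray(f,(322,80),.09); yh=e/np.linalg.norm(e); xh=np.array([yh[1],-yh[0],0]); c[2]=0
print("yaw",np.arctan2(xh[1],xh[0]))
def m(p): d=np.array(p)-c; return np.round([d@xh*1000,d@yh*1000,d[2]*1000],1)
for n,u,z in [("keep",(268,45),.105),("bar",(269,150),.195),("tab",(268,170),.217),("piv",(270,122),.104),("lever end",(270,93),.151)]: print(n,m(ray(f,u,z)))
s=arm.get_state(); print("tcp",m(s['eef_pos']))
for z in (.18,.19,.2,.21,.22): 
  print(z,m(ray(f,(269,150),z))[0],np.hypot(m(ray(f,(269,150),z))[0]+24.4,z*1000-124.4), m(ray(f,(268,170),z))[0],np.hypot(m(ray(f,(268,170),z))[0]+24.4,z*1000-124.4))
```

```text
gapL [ 522. -165.   90.]
gapR [ 459. -242.   90.]
corL [ 456. -109.   90.]
corR [ 388. -192.   90.]
keep [ 514. -221.  105.]
piv [ 460. -179.  104.]
bar [ 448. -170.  195.]
tab [ 440. -164.  217.]
[ 0.46985993 -0.19656838  0.45205605]
yaw -0.6857044618664265
keep [ 29.4   1.3 105. ]
bar [-53.7  -1.3 195. ]
tab [-64.1  -1.1 217. ]
piv [-39.1  -0.2 104. ]
lever end [-13.6  -1.3 151. ]
tcp [-97.7  -5.5 259.9]
0.18 -55.7 63.80478038517177 -71.1 72.61026098286659
0.19 -54.4 72.13431915530914 -69.2 79.43802615876102
0.2 -53.1 80.86439265832644 -67.3 86.92393226263984
0.21 -51.8 89.87836224587095 -65.4 94.91238064657318
0.22 -50.5 99.0987890945192 -63.6 103.32473082471591
```

servo_tool([
  [1, 0, -4, 15, 0, 0, 0],
  [1, 0, 0, 15, 0, 0, 0],
  [1, 0, 0, 15, 0, 0, 0],
  [1, 0, 0, 13, 0, 0, 0],
  [1, 6, 0, 0, 0, 0, 0],
  [1, 6, 0, 0, 0, 0, 0],
  [1, 6, 0, 0, 0, 0, 0],
  [1, 6, 0, 0, 0, 0, 0],
  [1, 6, 0, 0, 0, 0, 0],
  [1, 6, 0, 0, 0, 0, 0],
  [1, 6, 0, 0, 0, 0, 0],
  [1, 6, 0, 0, 0, 0, 0],
  [1, 6, 0, 0, 0, 0, 0],
  [1, 6, 0, 0, 0, 0, 0],
  [1, 6, 0, 0, 0, 0, 0],
  [1, 6, 0, 0, 0, 0, 0],
])

```text
t: 5.37
eef_pos: [0.4698, -0.1888, 0.2018]
ee_rot: [3.142, 0.0, -0.682]
force: [0.1, -0.4, 0.2]
width: 0.0004
gripper_force: 0.0
```

servo_tool([
  [1, 6, 0, 0, 0, 0, 0],
  [1, 6, 0, 0, 0, 0, 0],
  [1, 4, 0, 0, 0, 0, 0],
  [1, 0, 0, 0, 0, 0, 0],
  [1, 0, 0, 0, 0, 0, 0],
  [1, 0, 0, 0, 0, 0, 0],
  [1, 0, 0, 0, 0, 0, 0],
])

```text
t: 5.95
eef_pos: [0.4816, -0.1984, 0.202]
ee_rot: [-3.141, -0.0, -0.682]
force: [0.6, 0.3, 0.4]
width: 0.0006
gripper_force: 0.0
```

Run:
```python
from h import *
f=see("wrist",["keeper","latch_lever","loop_bar"])
g=see("scene",["keeper","latch_lever","loop_bar"])
cv2.imwrite('pics/5.png',np.hstack([cv2.resize(f['color'],(427,320)),cv2.resize(g['color'][170:330,270:430],(320,320),interpolation=3)])[:,:,::-1])
```

```text
wrist keeper 0.89 [ 528 -232   90] [273 126]
wrist latch_lever 0.87 [ 474 -191  136] [276 221]
wrist loop_bar 0.68 [ 453 -168  141] [270 262]
scene keeper 0.9 [ 504 -260   90] [390 272]
scene latch_lever 0.94 [ 463 -191  149] [341 232]
scene loop_bar 0.57 [ 445 -191  172] [334 224]
```

View pics/5.png

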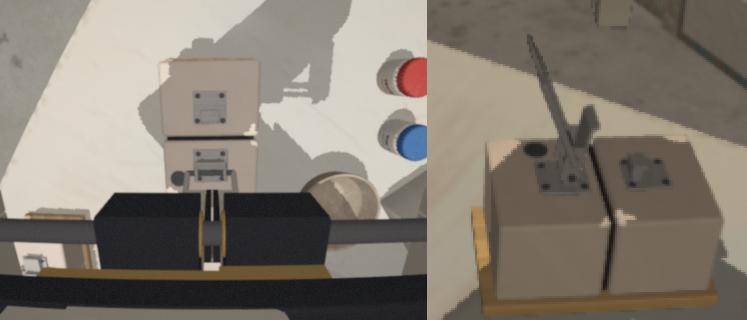

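Run:
```python
from h import *
g=arm.grab_frame("scene"); s=arm.get_state(); print(px(g,s['eef_pos']),px(g,s['eef_pos']+[0,0,.07]),px(g,[.44,-.164,.217]),px(g,[.448,-.17,.193]))
cv2.imwrite('pics/6.png',cv2.resize(g['color'][60:330,200:560],(800,600),interpolation=3)[:,:,::-1])
```

```text
[357 200] [362 157] [320 191] [326 205]
```

View pics/6.png

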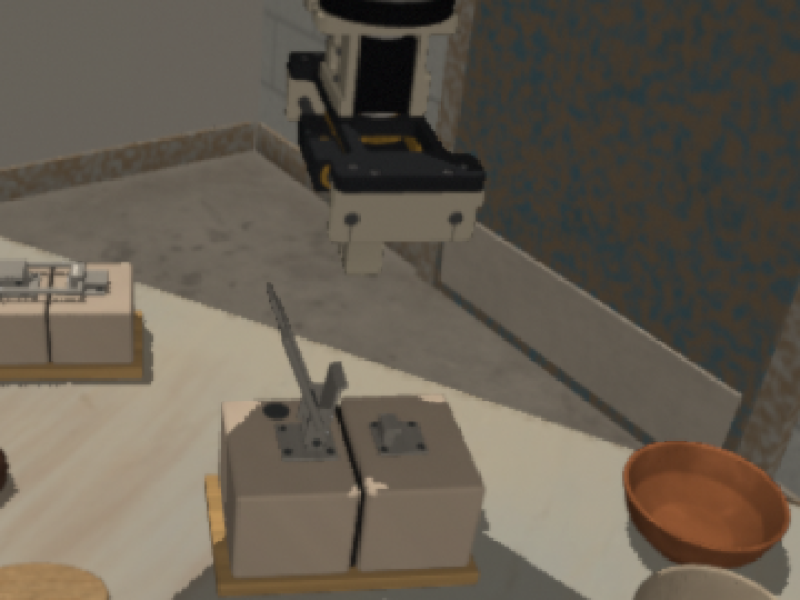

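Run:
```python
from h import *
s=arm.get_state(); p=s['eef_pos']
T=[p+np.array([0,0,d]) for d in (0,.02,.03,.04,.07)]
w=arm.grab_frame("wrist"); g=arm.grab_frame("scene"); t=arm.grab_frame("top")
for f in (w,g,t): print(f['position'],f['orientation'],[list(px(f,q)) for q in T])
def crop(f,c,h,W=380):
    return cv2.resize(f['color'][c[1]-h:c[1]+h,c[0]-h:c[0]+h],(W,W),interpolation=2)
u=px(t,p)
cv2.imwrite('pics/7.png',np.hstack([crop(g,(357,195),40),cv2.resize(w['color'][230:370,208:348],(380,380))])[:,:,::-1])
```

```text
[ 0.54124835 -0.24772994  0.39397631] [ 2.85281059e+00 -8.35624046e-05 -2.25247501e+00] [[np.int64(276), np.int64(241)], [np.int64(276), np.int64(255)], [np.int64(276), np.int64(263)], [np.int64(276), np.int64(273)], [np.int64(276), np.int64(308)]]
[ 0.00896583 -0.55503234  0.56878148] [-2.14148373 -0.01160557 -0.73372304] [[np.int64(357), np.int64(200)], [np.int64(358), np.int64(188)], [np.int64(359), np.int64(182)], [np.int64(360), np.int64(176)], [np.int64(362), np.int64(157)]]
[ 0.38969961 -0.01631964  0.93661639] [-3.0215609  -0.00852996 -1.58304226] [[np.int64(373), np.int64(206)], [np.int64(375), np.int64(205)], [np.int64(377), np.int64(204)], [np.int64(378), np.int64(204)], [np.int64(383), np.int64(201)]]
```

View pics/7.png

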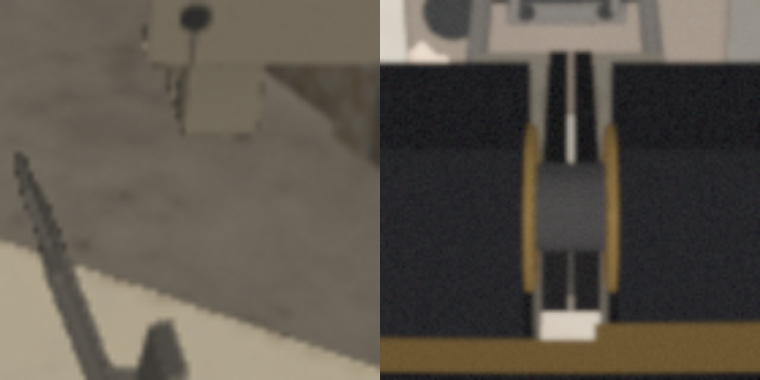

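Run:
```python
from h import *
s=arm.get_state(); p=s['eef_pos']; M=R.from_euler('xyz',s['ee_rot']).as_matrix()
print(p, s['ee_rot'], s['q'])
g=arm.grab_frame("scene"); w=arm.grab_frame("wrist"); print(g['K'],w['K'],w['distortion'],g['distortion'])
for d in (0,10,20,30):
  print(d,"tip",[list(map(int,px(g,p+M@(np.array([x,21,-d])/1000)))) for x in(-9.5,9.5)],"body",[list(map(int,px(g,p+M@(np.array([x,96,-66-d])/1000)))) for x in(-39,39)],
   "wristtip",[list(map(int,px(w,p+M@(np.array([9.5,y,-d])/1000)))) for y in (-21,21)])
```

```text
[ 0.48177543 -0.19846404  0.20185306] [-3.14158692e+00  3.39341483e-06 -6.81851460e-01] [-1.37991144e-02  9.80775799e-02 -3.09849512e-01 -7.19216639e-06
 -1.16286835e+00  9.02746834e-01]
[[474.1575001    0.         282.54849455]
 [  0.         474.1575001  202.78652259]
 [  0.           0.           1.        ]] [[358.6607115    0.         277.82297937]
 [  0.         358.6607115  207.1142019 ]
 [  0.           0.           1.        ]] [-0.06905825  0.          0.          0.          0.        ] [-0.09866534  0.          0.          0.          0.        ]
0 tip [[353, 208], [366, 208]] body [[345, 197], [408, 196]] wristtip [[239, 225], [313, 225]]
10 tip [[354, 202], [367, 202]] body [[345, 190], [409, 189]] wristtip [[237, 231], [315, 231]]
20 tip [[354, 196], [368, 196]] body [[346, 182], [410, 181]] wristtip [[235, 238], [317, 238]]
30 tip [[355, 190], [368, 190]] body [[347, 175], [412, 174]] wristtip [[233, 246], [319, 246]]
```

The gripper shows in both scene and wrist images about 36 mm higher than the reported TCP implies: the tip is at row 183 where 208 was predicted. That is why the shut fingers passed over the loop. I'll back off, go 38 mm lower and repeat the push.

servo_tool([
  [1, -15, 0, 0, 0, 0, 0],
  [1, -20, 0, 0, 0, 0, 0],
  [1, -20, 0, 0, 0, 0, 0],
  [1, -20, 0, 0, 0, 0, 0],
  [1, -10, 0, 0, 0, 0, 0],
  [1, 0, 0, 8, 0, 0, 0],
  [1, 0, 0, 10, 0, 0, 0],
  [1, 0, 0, 10, 0, 0, 0],
  [1, 0, 0, 8, 0, 0, 0],
  [1, 0, 0, 0, 0, 0, 0],
  [1, 6, 0, 0, 0, 0, 0],
  [1, 6, 0, 0, 0, 0, 0],
  [1, 6, 0, 0, 0, 0, 0],
  [1, 6, 0, 0, 0, 0, 0],
  [1, 6, 0, 0, 0, 0, 0],
  [1, 6, 0, 0, 0, 0, 0],
])

```text
t: 7.98
eef_pos: [0.4444, -0.1681, 0.166]
ee_rot: [-3.141, -0.0, -0.682]
force: [-0.4, 0.2, 0.7]
width: 0.0002
gripper_force: 0.1
```

Run:
```python
from h import *
s=arm.get_state(); print(s['t'],s['eef_pos'],s['force'])
g=arm.grab_frame("scene"); w=arm.grab_frame("wrist")
cv2.imwrite('pics/8.png',np.hstack([cv2.resize(g['color'][140:300,280:440],(360,360),interpolation=3),cv2.resize(w['color'],(440,330)) [:,:] if 0 else cv2.resize(w['color'],(440,360))])[:,:,::-1])
```

```text
7.9833 [ 0.44440431 -0.16812397  0.16596137] [-0.3729991   0.17571951  0.66998745]
```

View pics/8.png

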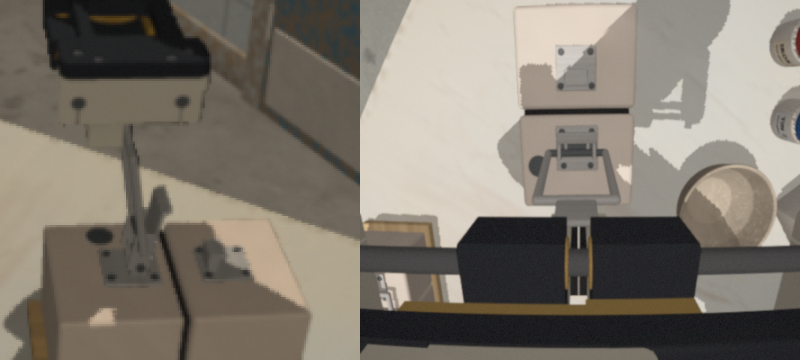

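The finger now pushes the tab and the loop is tilting up: its tip is at (128,125) in the scene crop, touching the finger. I'll continue the push.

servo_tool([
  [1, 6, 0, 0, 0, 0, 0],
  [1, 6, 0, 0, 0, 0, 0],
  [1, 6, 0, 0, 0, 0, 0],
  [1, 6, 0, 0, 0, 0, 0],
  [1, 6, 0, 0, 0, 0, 0],
  [1, 6, 0, 0, 0, 0, 0],
  [1, 6, 0, 0, 0, 0, 0],
  [1, 3, 0, 0, 0, 0, 0],
  [1, 0, 0, 0, 0, 0, 0],
  [1, 0, 0, 0, 0, 0, 0],
  [1, 0, 0, 0, 0, 0, 0],
  [1, 0, 0, 0, 0, 0, 0],
])

```text
t: 9.08
eef_pos: [0.4785, -0.1958, 0.1659]
ee_rot: [-3.142, 0.0, -0.682]
force: [-0.4, 0.5, 0.3]
width: 0.0006
gripper_force: 0.0
```

Run:
```python
from h import *
s=arm.get_state(); print(s['t'],s['eef_pos'],s['force'])
g=arm.grab_frame("scene"); w=arm.grab_frame("wrist")
import pickle; pickle.dump(w,open('w9.pkl','wb'))
cv2.imwrite('pics/9.png',np.hstack([cv2.resize(g['color'][140:300,280:440],(360,360),interpolation=3),cv2.resize(w['color'],(440,360))])[:,:,::-1])
```

```text
9.0833 [ 0.47846179 -0.19583066  0.16591416] [-0.37272234  0.4884922   0.32558102]
```

View pics/9.png

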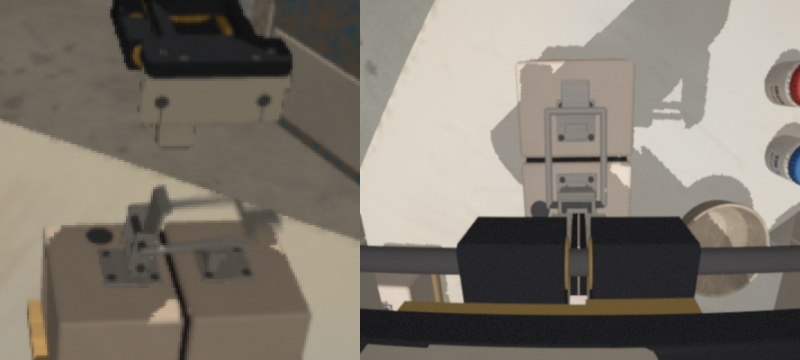

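The loop lies over the hook, with its bar beyond the keeper at about (575,110) in the wrist view. Next: go to the keeper side of the lever and lower the finger.

servo_tool([
  [1, 10, 0, 0, 0, 0, 0],
  [1, 15, 0, 0, 0, 0, 0],
  [1, 10, 0, 0, 0, 0, 0],
  [1, 0, 0, 10, 0, 0, 0],
  [1, 0, 0, 15, 0, 0, 0],
  [1, 0, 0, 15, 0, 0, 0],
  [1, 0, 0, 14, 0, 0, 0],
  [1, 0, 0, 8, 0, 0, 0],
  [1, 0, 0, 0, 0, 0, 0],
  [1, 0, 0, 0, 0, 0, 0],
])

```text
t: 10.02
eef_pos: [0.5056, -0.218, 0.1035]
ee_rot: [3.141, 0.001, -0.682]
force: [0.0, -0.2, -0.4]
width: 0.0004
gripper_force: 0.0
```

Run:
```python
from h import *
s=arm.get_state(); print(s['t'],s['eef_pos'],s['force'])
g=arm.grab_frame("scene")
p=s['eef_pos'];M=R.from_euler('xyz',s['ee_rot']).as_matrix()
for d in (30,35,40,45): print(d,[list(map(int,px(g,p+M@(np.array([x,21,-d])/1000)))) for x in(-9.5,9.5)])
print("crop origin 310,180 scale 7.5")
cv2.imwrite('pics/10.png',cv2.resize(g['color'][180:260,310:410],(750,600),interpolation=3)[:,:,::-1])
```

```text
10.0167 [ 0.50558476 -0.2180495   0.10354395] [ 0.0486733  -0.18626591 -0.37844572]
30 [[369, 246], [381, 245]]
35 [[369, 243], [382, 243]]
40 [[370, 240], [382, 240]]
45 [[370, 238], [383, 237]]
crop origin 310,180 scale 7.5
```

View pics/10.png

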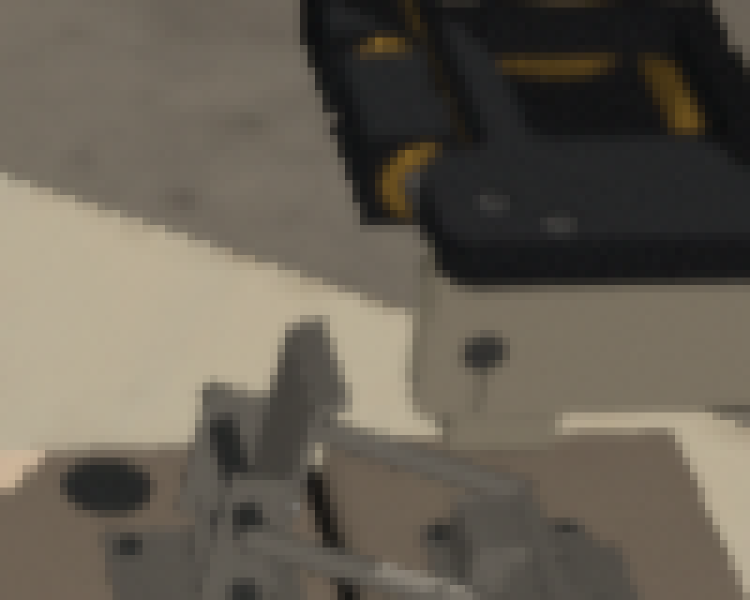

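Fingertip bottom is at row 239 in scene, so the offset is about 40 mm and the tip is at z≈143, just below the lever's end. I'll go 5 mm lower and sweep the lever over.

servo_tool([
  [1, 0, 0, 5, 0, 0, 0],
  [1, -5, 0, 0, 0, 0, 0],
  [1, -6, 0, 0, 0, 0, 0],
  [1, -6, 0, 0, 0, 0, 0],
  [1, -6, 0, 0, 0, 0, 0],
  [1, -6, 0, 0, 0, 0, 0],
  [1, -5, 0, -1, 0, 0, 0],
  [1, -5, 0, -1, 0, 0, 0],
  [1, -5, 0, 0, 0, 0, 0],
  [1, -5, 0, 0, 0, 0, 0],
  [1, -5, 0, 2, 0, 0, 0],
  [1, -5, 0, 3, 0, 0, 0],
])

```text
t: 11.07
eef_pos: [0.4622, -0.1818, 0.0975]
ee_rot: [-3.141, -0.005, -0.68]
force: [3.7, -7.6, 6.7]
width: 0.0002
gripper_force: 5.0
```

servo_tool([
  [1, -5, 0, 2.5, 0, 0, 0],
  [1, -4, 0, 3.5, 0, 0, 0],
  [1, -3.5, 0, 4, 0, 0, 0],
  [1, -3, 0, 5, 0, 0, 0],
  [1, 0, 0, 0, 0, 0, 0],
])

```text
t: 11.48
eef_pos: [0.4457, -0.1704, 0.0794]
ee_rot: [3.14, 0.003, -0.682]
force: [-0.5, -0.1, -0.6]
width: 0.0004
gripper_force: 0.0
```

servo_tool([
  [1, -2.5, 0, 5, 0, 0, 0],
  [1, -2, 0, 4, 0, 0, 0],
  [1, 0, 0, 0, 0, 0, 0],
])

```text
t: 11.73
eef_pos: [0.4464, -0.1698, 0.0766]
ee_rot: [3.141, -0.005, -0.679]
force: [-12.8, -1.1, 46.1]
width: 0.0005
gripper_force: 23.2
```

Force dropped to zero at the snap, and there is now a firm 46 N stop with the lever flat. Retreat upwards.

servo_tool([
  [1, 0, 0, -10, 0, 0, 0],
  [1, 0, 0, -20, 0, 0, 0],
  [1, 0, 0, -25, 0, 0, 0],
  [1, 0, 0, -25, 0, 0, 0],
  [1, -10, 0, -25, 0, 0, 0],
  [1, -10, 0, -15, 0, 0, 0],
  [1, 0, 0, 0, 0, 0, 0],
  [1, 0, 0, 0, 0, 0, 0],
])

```text
t: 12.4
eef_pos: [0.429, -0.1552, 0.1923]
ee_rot: [-3.14, -0.001, -0.681]
force: [-0.3, 0.5, -0.6]
width: 0.0006
gripper_force: 0.0
```

Run:
```python
from h import *
s=arm.get_state(); print(s['t'],s['eef_pos'],s['force'])
w=see("wrist",["latch_lever","loop_bar","keeper"]); g=see("scene",["latch_lever","loop_bar","keeper"])
# numeric check: edge strip difference to where an upright lever end/flat lever would appear
c=np.array([.4905,-.2035,0]);xh=np.array([.774,-.633,0])
P=lambda x,z:c+xh*x/1000+np.array([0,0,z/1000])
print("flat lever mid",px(g,P(-50,111)),"flat bar",px(g,P(45,100)), "upright",px(g,P(-20,135)))
```

```text
12.4 [ 0.42895733 -0.15523642  0.19226846] [-0.27898007  0.47465178 -0.59259806]
wrist latch_lever 0.73 [ 464 -185  105] [278 143]
wrist keeper 0.95 [ 522 -228   88] [274  47]
scene latch_lever 0.77 [ 461 -191  106] [338 255]
scene loop_bar 0.62 [ 500 -220  100] [368 257]
scene keeper 0.64 [ 501 -260   90] [388 273]
scene keeper 0.4 [ 501 -219   97] [368 257]
flat lever mid [326 249] flat bar [385 253] upright [346 236]
```

The lever reads low (z≈105 mm), so it looks flat. I've used all 10 views, so I'll check the draw-in numerically from the gap width before and after.

Run:
```python
from h import *
import pickle
old=pickle.load(open('f4.pkl','rb')); new=arm.grab_frame("wrist")
xh=np.array([.774,-.633,0]);yh=np.array([.633,.774,0]);c=np.array([.4905,-.2035,.09])
for f in(old,new):
  G=cv2.cvtColor(f['color'],cv2.COLOR_RGB2GRAY).astype(np.float32); r=[]
  for y in (-42,-38,-34,34,38,42):
    q=np.arange(-15,15,.25); uv=np.array([cv2.projectPoints(np.array([c+xh*a/1000+yh*y/1000]),cv2.Rodrigues(Rc(f['orientation']).T)[0],-Rc(f['orientation']).T@np.array(f['position']),np.array(f['K']),np.array(f['distortion']))[0].reshape(2) for a in q],np.float32)
    v=cv2.remap(G,uv[None,:,0],uv[None,:,1],1)[0]; b=np.percentile(v,70); r.append(round(float(np.clip(1-v/b,0,1).sum()*.25),1))
  print(r)
```

```text
[3.9, 3.9, 3.9, 4.4, 4.4, 4.5]
[1.4, 1.3, 1.3, 1.4, 1.4, 1.4]
```

The gap closed from about 4.2 to 1.4 mm (an underestimate, since the dark isn't fully black), so the latch has drawn the halves together.

```bash
python3 -c "
from station import arm
print(arm.job_done())"
```

```text
the job is handed in; nothing more can be done
None
```

The job is handed in with the latch shut: the loop went over the keeper hook, the lever snapped flat, and the gap between the halves closed by about 3 mm; the judge gave no verdict, and I had no picture views left to see the closed latch.

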